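Carry a pot on a tray with a free-running trolley and centre it on the way

TASK

Lift the plywood tray by its arched handle and, holding it in the air higher than the stand, tilt it gently so that the free-running trolley with the small terracotta pot rolls to the middle of the tray beneath the handle, and keep it there for at least three seconds. Then set the tray down centred on the narrow stand, lengthwise along the stand's y axis either way round, and let go, with the trolley at rest in the middle of the tray. On the whole way the trolley must not run against its end stops, the pot must stay standing on the trolley, the robot must not touch trolley or pot, and the other things must be left alone.

Things in the scene. Friction and masses are not known exactly. Their poses are not given: they have to be found in the camera images.
- tray: Plywood carrying tray, nominal mass 0.5 kg, 320 mm long (its y axis), 88 mm wide (its x axis); origin at the centre of its underside, z up. Starts on the table. Flat floor 6 mm thick; the long side walls are 16 mm high over the underside and 78 mm apart inside; the two end walls are 36 mm high, inner faces at y = -152 and +152 mm. An aluminium arched handle spans its width at y = 0.
- tray_handle (a point): Centre of the arched handle's crossbar, 115 mm above the tray's underside, at x = y = 0 of the tray. The bar is 100 mm long along the tray's x axis, 24 mm thick along the tray's y axis (grip it across this) and 22 mm high; it stands on two posts just outside the long sides, and trolley and pot pass freely beneath it.
- trolley (a joint): Position in m of the trolley along the tray's y axis: 0 in the middle, end stops at -0.110 and +0.110. Steel trolley, 80 mm long, 66 mm wide, 0.15 kg, held in the tray but running very freely lengthwise on ball-bearing wheels (friction about 0.01 N, drag 0.1 N s/m). Starts at rest at +0.053 to +0.077.
- trolley_deck (a point): Along the tray the trolley accelerates at g times the downhill slope, minus the tray's own acceleration that way. This point is the centre of its flat deck, on which the pot stands; 16 mm above the tray's underside. The deck has a rim 9 mm high, 74 mm apart inside lengthwise; the pot may stand up to 15 mm off its centre.
- seedpot: Small terracotta flower pot standing loose on the trolley's deck: 58 mm high, 44 mm across at the foot, 62 mm across at the top, nominal mass 0.2 kg (varies by up to 30 percent); origin at the centre of its underside.
- stand: Narrow fixed dark wooden stand, 130 mm (x) by 140 mm (y), flat level top 60 mm above the table; origin at the centre of its underside. The tray goes on top with its long axis along the stand's y axis (either way round), its middle over the stand's middle, overhanging at both ends.
- screwdriver: Bystander: screwdriver about 190 mm long lying between tray and stand, under 40 mm high.
- hammer: Bystander: steel claw hammer lying on the far part of the table.
- pot: Bystander: terracotta pot, about 100 mm across and 90 mm high, on the far part of the table.
- gluebottle: Bystander: closed bottle, 56 mm across and 130 mm high, on the far part of the table.
Not all that is in view belongs to the job. Of the things like the stand, leave any that is pink; of the rest the smaller one is meant. What is shaped like the seedpot but turquoise is not meant.

How it is judged:
On the way:
1. with the tray held in the air, its underside higher than the stand's top, the trolley stays within 30 mm of the tray's middle for 3 s (height (world z) of tray above 0.07 m and contact force between tray and stand below 0.05 N and value of joint trolley between -0.03 and 0.03 m), for 3 s.
At the end, for the whole second after the job is handed in: The tray stands flat and released on the stand, still, its middle within 30 mm of the stand's along each stand axis, its long axis within 0.15 rad of the stand's y axis; the trolley is within 45 mm of the tray's middle, at rest (under 0.03 m/s), and the pot stands upright on its deck (x of tray in the frame of stand between -0.03 and 0.03 m and y of tray in the frame of stand between -0.03 and 0.03 m and height (world z) of tray between 0.055 and 0.065 m and angle between tray's own z axis and vertical below 0.04 rad and angle between the y axis of tray and the y axis of stand, either way round below 0.15 rad and linear speed of tray below 0.02 m/s and value of joint trolley between -0.045 and 0.045 m and velocity of joint trolley between -0.03 and 0.03 m/s and angle between seedpot's own z axis and vertical below 0.1 rad and distance between seedpot and trolley_deck below 0.03 m); the robot touches nothing.
It fails at once if the trolley runs against an end stop (109 mm or more from the middle) (value of joint trolley above 0.109 m or value of joint trolley below -0.109 m).
It fails at once if the pot tips by more than 0.35 rad or leaves the trolley (angle between seedpot's own z axis and vertical above 0.35 rad or distance between seedpot and trolley_deck above 0.035 m).
It fails at once if the robot touches the trolley or the pot (contact force between any of the fingers, the arm and seedpot above 0.3 N or contact force between any of the fingers, the arm and trolley above 0.3 N).
It fails at once if a bystander is moved by more than 20 mm (distance of any of screwdriver, hammer, pot, gluebottle from where it was at the start of the episode above 0.02 m).
It also fails if it takes over 67 s, if anything falls off the work surface, if the arm or the gripper's body presses on something with over 40 N, if the wrist force passes 120 N, or if a joint passes its speed limit or range.

ROBOT

A 6-joint arm with a two-finger parallel gripper is mounted at the origin on the work surface. World frame = base frame: x ahead of the robot, y to its left, z up, the work surface at z = 0. Lengths are in m, angles in rad, forces in N, time in s.
With the tool pointing down it reaches from about 0.35 to 1 m from the base axis. Payload 7.1 kg.
Tool frame: the origin (TCP) lies between the finger pads; the fingertips stand 11 mm ahead of it and the grasp point (between the pads) lies 8 mm behind it; z points along the fingers, y is the direction in which the jaws open and shut (so a half turn about z gives the same grasp; the last joint's range is limited). The gripper opens to 85 mm and grips with 20 to 120 N. Pads are 22 mm wide; open, the fingers measure 114 mm over their backs; the gripper's body (76 mm by 85 mm) begins 54 mm behind the grasp point. The pads swing forward as they close: fully open they stand 13 mm farther back than shut.
Start: joints at [1.256, 0.423, 1.63, -0, 1.089, -0.019], TCP at [0.182, 0.598, 0.242] pointing down, gripper open.
Joint ranges: [-3, 3], [-0.9, 2.11], [0.09, 2.58], [-1.31, 4.45], [0.11, 2.69], [-2.54, 2.54]. Speed limits (rad/s): [2.39, 2.39, 3.01, 3.14, 3.14, 3.14].

INTERFACE

Orientations are given as a 3x3 rotation matrix whose columns are the frame's x, y, z axes.
In Python, from bench import bot, optics gives the robot as it stands.
- The arm moves only by the tool move_arm, never from a script. Its argument "rows" is a list that holds one entry, the list of rows, each a list of 6 numbers: the shift along the tool's x, y, z in units of 50 mm (1.0 is 50 mm), then the turn, a rotation vector about the tool's x, y, z in units of 6 degrees (1.0 is 6 degrees). A call has 1 to 8 rows; each row is the pose to reach, as a shift and turn from the pose commanded when the call began, along the tool's axes at that moment; what a row does not reach only later rows make up. A row lasts 1/10 s, in which the tool goes at most 50 mm and 8.59 degrees, less where a joint would pass 70% of its speed; a pose out of reach is approached as far as the arm can. A call with a gripper value outside its range is refused whole. "hand" is the opening, from -1 (shut) to 1 (fully open), so that 0 is half open, set as the call begins (left out, the last holds). The fingers move at their own pace and stop on an object; "newtons" is the grip in N (left out, the last holds). Time passes only in rows, so rows that repeat a pose let the fingers close. It gives the time, the measured TCP pose, the force and the opening at its end, in the units of the state.
- bot.sense(): the state, without advancing time (a new reading comes with each control period).
- optics.read_camera(name): name is "side" or "top" or "wrist"; returns the picture (420x560x3 uint8, red, green, blue); there is no depth.
- optics.camera_model(name): a dict with "fx", "fy", "cx", "cy" (pixels), "extrinsics" (4x4, takes a point from world to camera coordinates); the wrist camera has in their place "hand_eye" (4x4, takes a point from camera to tool coordinates, whose origin is the TCP and whose axes are the flange's). Camera axes: x right, y up, looking along -z (the intrinsics and any distortion apply to the point x, -y, -z); pixel columns grow to the right and rows downward; lengths in m; the calibration is good to about 2 mm. The wrist camera is an equidistant fisheye: a pixel r from the principal point sees the ray r / f radians off the axis. A picture is of the moment at which its call begins: read the wrist's pose just before it. camera_model takes no time and is no camera call.
- bot.close_job(): hands the job in, once; it reports no verdict.
The state is a dict: "time": time; "q": joint angles; "joint_vel": joint speeds; "joint_torque": joint torques, N m; "tool_pos": TCP position; "tcp_rot": TCP orientation; "force": force on the tool from outside, world axes, zero at the start; "torque": the same for the moment, N m; "grip_width": finger opening in m.
Only numpy, scipy, OpenCV 4.12 (cv2) and the standard library are available. Lean on these libraries where they do the work, as an engineer would, in place of code of your own. Each camera call takes 0.05 s, during which the arm holds its last target. There are 200 camera calls.

## Working session

There is one attempt and no reset: what is moved stays moved. The work goes in short steps, Python scripts to look and compute and a tool call to move; the robot and the scene stay as the last step left them, time stands still between calls to the robot, and variables do not carry over. Pictures are saved under pics/ and viewed, about 8 in all and at most 12, crops included, and the job is handed in when it is done.

Besides the shell and the picture viewer there is one more tool, called by a JSON object that holds its "method" and its "body". move_arm: Moves the arm, as the interface text tells. Its arguments: {"type":"object","properties":{"rows":{"type":"array"},"hand":{"type":"number"},"newtons":{"type":"number"}},"required":["rows"]}

```bash
ls; mkdir -p pics
python3 - <<'E'
from bench import bot, optics
import cv2,json
s=bot.sense();print(s)
for n in("side","top","wrist"):
    m=optics.camera_model(n);print(n,{k:(v.tolist() if hasattr(v,'tolist') else v) for k,v in m.items()})
import numpy as np
a=optics.read_camera("top");b=optics.read_camera("side")
cv2.imwrite("pics/top0.png",a[:,:,::-1]);cv2.imwrite("pics/side0.png",b[:,:,::-1])
E
```

```text
pics
{'time': 0.0, 'q': array([ 1.25601929e+00,  4.23844473e-01,  1.63068589e+00,  3.19812596e-05,
        1.08860141e+00, -1.89707573e-02]), 'joint_vel': array([ 5.60430424e-04,  1.06112253e-03, -2.05866451e-04,  3.31689860e-04,
        1.12997928e-03,  2.05627055e-05]), 'joint_torque': array([ 3.50801120e-04, -5.57393432e+01, -2.81730616e+01, -3.78397874e-05,
        7.46503909e-03, -3.12613535e-07]), 'tool_pos': array([0.18198121, 0.59736818, 0.24154503]), 'tcp_rot': array([[-9.56563070e-01,  2.91525024e-01, -5.03459659e-04],
       [ 2.91525453e-01,  9.56561966e-01, -1.45471949e-03],
       [ 5.75032272e-05, -1.53830224e-03, -9.99998815e-01]]), 'force': array([ 0.88973289, -1.16381805, -1.30119293]), 'torque': array([ 0.00591969,  0.03172857, -0.02085158]), 'grip_width': 0.0851807313354514}
side {'fx': 419.0303421434257, 'fy': 419.0303421434257, 'cx': 288.50408434771117, 'cy': 208.83320004819475, 'extrinsics': [[0.9965827558212865, -0.0824507751293014, 0.004967945272206614, -0.5280081654537608], [0.05556389725529982, 0.7136742097149276, 0.6982705605347943, -0.1735886423840908], [
[... 226 characters left out ...]
 [[-0.02244043159634616, -0.9997434943268335, -0.0030614671226098936, 0.09842359500654618], [0.9952136651963956, -0.0226298719946167, 0.09506655300295463, -0.5059692611409347], [-0.09511144850188134, -0.0009134794362076426, 0.9954662113397892, -1.3025506578509276], [0.0, 0.0, 0.0, 1.0]]}
wrist {'fx': 325.19226210127806, 'fy': 325.19226210127806, 'cx': 278.2459904493519, 'cy': 211.73254349202267, 'hand_eye': [[8.435608962364634e-05, 0.9582584195461084, 0.2859034701661414, 0.07121480294773441], [0.9999999369516493, -0.0001794532878441046, 0.00030641999425824143, 0.0008571173942022448], [0.000344935857142557, 0.2859034262920072, -0.9582583742674744, -0.13113464640559164], [0.0, 0.0, 0.0, 1.0]]}
```

View pics/top0.png

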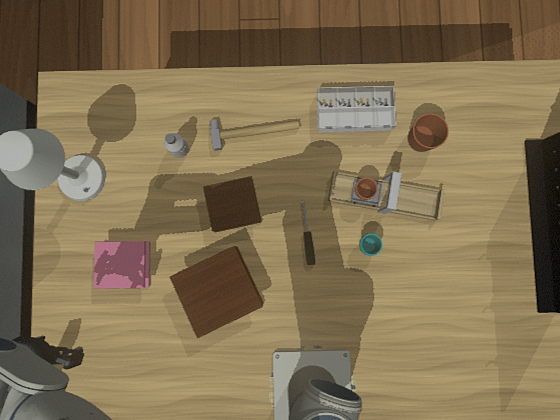

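View pics/side0.png

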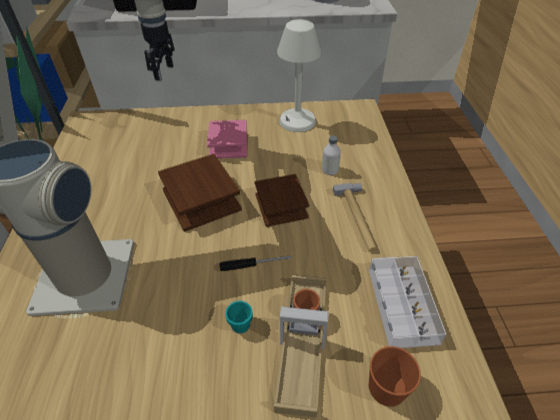

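Top view: tray centre near (387,195), with the trolley and pot on its left at (367,188). The handle is at about (394,192) and the screwdriver at (308,235). The smaller dark stand is at (232,203), the larger decoy at (217,291), and the pink one at (122,264). In the side view the handle bar is at (304,317) and the small stand at (282,196).

```bash
cat > h.py <<'E'
import numpy as np,cv2
from bench import bot,optics
def ray(n,u,v,st=None):
    m=optics.camera_model(n)
    if n!="wrist":
        E=np.array(m["extrinsics"]);d=np.array([(u-m["cx"])/m["fx"],-(v-m["cy"])/m["fy"],-1])
        R=E[:3,:3];return -R.T@E[:3,3],R.T@d/np.linalg.norm(d)
    H=np.array(m["hand_eye"]);a=np.array([u-m["cx"],v-m["cy"]]);r=np.hypot(*a);t=r/m["fx"]
    d=np.array([np.sin(t)*a[0]/r,-np.sin(t)*a[1]/r,-np.cos(t)])
    R=np.array(st["tcp_rot"]);return R@H[:3,3]+st["tool_pos"],R@H[:3,:3]@d
def plane(n,u,v,z,st=None):
    o,d=ray(n,u,v,st);return o+d*(z-o[2])/d[2]
def proj(n,p,st=None):
    m=optics.camera_model(n);p=np.asarray(p,float)
    if n!="wrist":
        E=np.array(m["extrinsics"]);c=E[:3,:3]@p+E[:3,3]
        return m["cx"]-m["fx"]*c[0]/c[2],m["cy"]+m["fy"]*c[1]/c[2]
    H=np.array(m["hand_eye"]);R=np.array(st["tcp_rot"]);c=H[:3,:3].T@(R.T@(p-st["tool_pos"])-H[:3,3])
    t=np.arctan2(np.hypot(c[0],c[1]),-c[2]);f=m["fx"]*t/np.hypot(c[0],c[1]);return m["cx"]+f*c[0],m["cy"]-f*c[1]
E
python3 - <<'E'
from h import *
a=cv2.imread("pics/top0.png").astype(int)
hsv=cv2.cvtColor(a.astype(np.uint8),cv2.COLOR_BGR2HSV)
# dark stands by low brightness, reddish
m=((a.max(2)<100)).astype(np.uint8)*255
m=cv2.morphologyEx(m,cv2.MORPH_OPEN,np.ones((5,5)))
cs,_=cv2.findContours(m,cv2.RETR_EXTERNAL,cv2.CHAIN_APPROX_NONE)
for c in cs:
    r=cv2.minAreaRect(c)
    if 150<r[0][0]<290 and 150<r[0][1]<350:
        b=cv2.boxPoints(r);P=np.array([plane("top",u,v,.06) for u,v in b])
        print("dark",r,P.mean(0).round(3),np.linalg.norm(np.diff(P,axis=0),axis=1).round(3),P[:,:2].round(3).tolist())
# handle bar, bright grey
m=((hsv[...,1]<60)&(hsv[...,2]>120)).astype(np.uint8)*255
for n,box in(("top",(370,160,420,225)),("side",(270,295,340,335))):
    im=cv2.imread(f"pics/{n}0.png");h=cv2.cvtColor(im,cv2.COLOR_BGR2HSV)
    m=((h[...,1]<45)&(h[...,2]>130)).astype(np.uint8)*255;k=np.zeros_like(m);k[box[1]:box[3],box[0]:box[2]]=255;m&=k
    cs,_=cv2.findContours(m,cv2.RETR_EXTERNAL,cv2.CHAIN_APPROX_NONE);c=max(cs,key=cv2.contourArea);r=cv2.minAreaRect(c)
    b=cv2.boxPoints(r);P=np.array([plane(n,u,v,.126) for u,v in b]);print(n,r,plane(n,*r[0],.126).round(4),P.round(3).tolist())
t=cv2.resize(cv2.imread("pics/top0.png")[140:270,180:460],None,fx=2.8,fy=2.8,interpolation=cv2.INTER_CUBIC);cv2.imwrite("pics/c1.png",t)
E
```

```text
dark ((216.69924926757812, 290.6438293457031), (68.13074493408203, 75.93616485595703), 64.44003295898438) [0.285 0.255 0.06 ] [0.209 0.187 0.206] [[0.327, 0.389], [0.413, 0.199], [0.243, 0.121], [0.159, 0.309]]
dark ((230.0, 238.0), (4.0, 6.0), 90.0) [0.428 0.216 0.06 ] [0.017 0.011 0.017] [[0.434, 0.225], [0.434, 0.208], [0.423, 0.208], [0.423, 0.225]]
dark ((227.08778381347656, 204.90975952148438), (47.77263259887695, 60.55391311645508), 77.90524291992188) [0.521 0.223 0.06 ] [0.17  0.135 0.168] [[0.571, 0.32], [0.603, 0.153], [0.471, 0.127], [0.439, 0.293]]
top ((394.280029296875, 190.1248016357422), (9.04495620727539, 37.36475372314453), 9.090276718139648) [ 0.5433 -0.2291  0.126 ] [[0.496, -0.207, 0.126], [0.595, -0.227, 0.126], [0.591, -0.251, 0.126], [0.492, -0.231, 0.126]]
side ((303.9450988769531, 313.493896484375), (47.927284240722656, 10.270132064819336), 6.340191841125488) [ 0.5426 -0.2282  0.126 ] [[0.492, -0.23, 0.126], [0.496, -0.206, 0.126], [0.594, -0.226, 0.126], [0.588, -0.25, 0.126]]
```

View pics/c1.png

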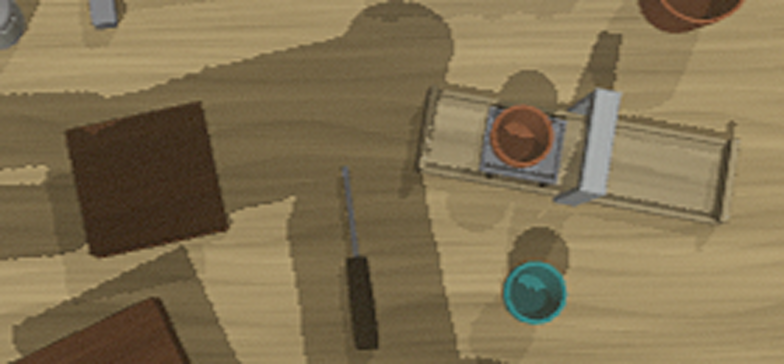

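Run:
```python
from h import *
c=np.array([(67,130),(202,102),(228,231),(93,258)])/2.8+[180,140]
P=np.array([plane("top",u,v,.06)[:2] for u,v in c]);print(P.round(4).tolist(),P.mean(0))
print(np.linalg.norm(np.roll(P,-1,0)-P,axis=1), [np.degrees(np.arctan2(*(b-a)[::-1])) for a,b in zip(P,np.roll(P,-1,0))])
im=cv2.imread("pics/side0.png")
cv2.imwrite("pics/c2.png",cv2.resize(im[160:350,220:360],None,fx=3,fy=3,interpolation=cv2.INTER_CUBIC))
# expected side pixels of stand corners
print([np.round(proj("side",[*p,.06]),1).tolist() for p in P])
h=cv2.cvtColor(cv2.imread("pics/top0.png"),cv2.COLOR_BGR2HSV)
print("pot hsv",h[186:192,362:372].reshape(-1,3).mean(0), "stand",h[203,232],"side pot",cv2.cvtColor(im,cv2.COLOR_BGR2HSV)[296:304,303:312].reshape(-1,3).mean(0))
```

```text
[[0.5747, 0.2876], [0.6, 0.1517], [0.4695, 0.1281], [0.4457, 0.2627]] [0.52244987 0.20752667]
[0.13828184 0.13259808 0.13677477 0.1313932 ] [np.float64(-79.4559509928961), np.float64(-169.74682797680856), np.float64(100.03890654097097), np.float64(10.91000579352069)]
[[295.5, 174.3], [308.8, 205.3], [263.2, 213.9], [253.4, 182.0]]
pot hsv [ 11.88333333 135.25       105.35      ] stand [ 15 142  63] side pot [ 10.         162.29166667  82.04166667]
```

{"method": "move_arm", "body": {"rows": [[[-0.3,-0.35,0,0,0,-0.05],[-0.9,-1.05,0,0,0,-0.1],[-1.55,-1.8,0,0,0,-0.15],[-2.2,-2.55,0,0,0,-0.2],[-2.85,-3.3,0,0,0,-0.25],[-3.5,-4.05,0,0,0,-0.3],[-4.1,-4.8,0,0,0,-0.35],[-4.75,-5.55,0,0,0,-0.4]]], "hand": 1}}

```text
time: 0.9
tool_pos: [0.3285, 0.2613, 0.2422]
tcp_rot: [[-0.968, 0.25, -0.0], [0.25, 0.968, -0.0], [0.0, -0.0, -1.0]]
force: [0.7, -0.3, 1.2]
grip_width: 0.0852
```

View pics/c2.png

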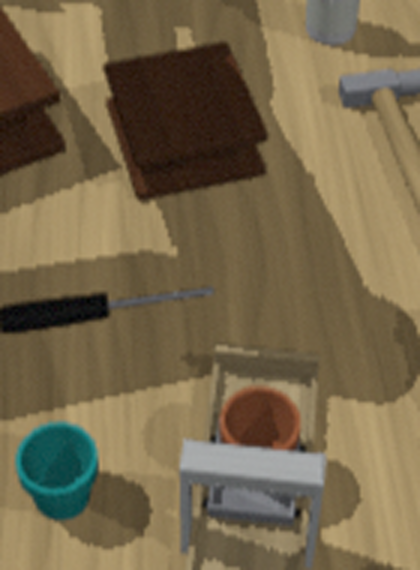

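{"method": "move_arm", "body": {"rows": [[[-0.6,-0.77,0,0,0,-0.05],[-1.2,-1.54,0,0,0,-0.1],[-1.8,-2.3,0,0,0,-0.15],[-2.4,-3.07,0,0,0,-0.2],[-3.0,-3.84,0,0,0,-0.25],[-3.6,-4.6,0,0,0,-0.3],[-4.2,-5.37,0,0,0,-0.35],[-4.8,-6.14,0,0,0,-0.4]]]}}

```text
time: 1.7
tool_pos: [0.4839, -0.0964, 0.2422]
tcp_rot: [[-0.978, 0.211, -0.0], [0.211, 0.978, 0.0], [0.0, 0.0, -1.0]]
force: [1.3, 0.6, -0.4]
grip_width: 0.0853
```

{"method": "move_arm", "body": {"rows": [[[-0.6,-0.77,0,0,0,-0.05],[-1.1,-1.4,0,0,0,-0.07],[-1.45,-1.85,0,0,0,-0.07],[-1.7,-2.17,0,0,0,-0.07],[-1.8,-2.3,0,0,0,-0.07],[-1.81,-2.31,0,0,0,-0.07]]]}}

```text
time: 2.3
tool_pos: [0.5477, -0.2267, 0.2418]
tcp_rot: [[-0.979, 0.204, -0.001], [0.204, 0.979, 0.0], [0.001, 0.0, -1.0]]
force: [-0.4, -0.5, -1.3]
grip_width: 0.0853
```

Run:
```python
from h import *
s=bot.sense();print(s["time"],s["tool_pos"],s["tcp_rot"].round(4).tolist(),s["force"])
a=optics.read_camera("wrist");cv2.imwrite("pics/w1.png",a[:,:,::-1])
s0=np.array([.5433,-.2287,.126]);th=np.radians(-11.8);x=np.array([np.cos(th),np.sin(th),0]);
for k in(-.05,0,.05):print(np.round(proj("wrist",s0+k*x,s),1))
```

```text
2.3 [ 0.54770933 -0.22665531  0.24184596] [[-0.9789, 0.2042, -0.0007], [0.2042, 0.9789, 0.0004], [0.0007, 0.0002, -1.0]] [-0.41922011 -0.52766384 -1.26307532]
[273.6 140.2]
[273.7 204. ]
[274.  261.7]
```

View pics/w1.png

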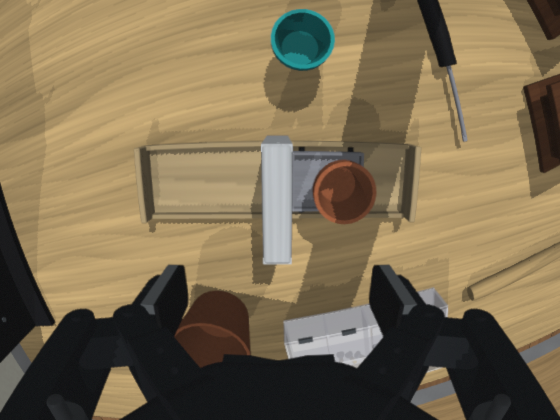

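Wrist view: the handle bar stands vertical at column 277, rows 140–262. It is centred between the fingers to about 3 px, and the pot rim is at (345,190). The jaws line up with the bar, so I descend.

{"method": "move_arm", "body": {"rows": [[[0.02,0,0.3,0,0,0],[0.05,0,0.8,0,0,0],[0.09,0,1.3,0,0,0],[0.09,0,1.8,0,0,0],[0.09,0,2.2,0,0,0],[0.09,0,2.5,0,0,0],[0.09,0,2.65,0,0,0],[0.09,0,2.66,0,0,0]]]}}

```text
time: 3.15
tool_pos: [0.543, -0.2247, 0.1087]
tcp_rot: [[-0.979, 0.203, -0.001], [0.203, 0.979, 0.001], [0.001, 0.0, -1.0]]
force: [-0.1, -0.6, 0.8]
grip_width: 0.0854
```

{"method": "move_arm", "body": {"rows": [[[0,0,0,0,0,0],[0,0,0,0,0,0],[0,0,0,0,0,0],[0,0,0,0,0,0],[0,0,0,0,0,0],[0,0,0,0,0,0],[0,0,0,0,0,0],[0,0,0,0,0,0]]], "hand": 0, "newtons": 30}}

```text
time: 3.95
tool_pos: [0.5434, -0.2253, 0.1093]
tcp_rot: [[-0.979, 0.203, -0.0], [0.203, 0.979, -0.0], [0.0, -0.0, -1.0]]
force: [0.2, -0.7, 0.4]
grip_width: 0.0429
```

```bash
cat > look.py <<'E'
from h import *
import sys
# pot: terracotta blobs near the handle, in each camera; y along tray of blob centroid at rim height 0.074
def pot(st,cams=("side","wrist"),save=None):
    R=st["tcp_rot"];o=st["tool_pos"]+R@[0,0,.113-.107]  # handle-to-tray handled by caller
    out={}
    for n in cams:
        s=bot.sense();im=optics.read_camera(n)[:,:,::-1].copy();h=cv2.cvtColor(im,cv2.COLOR_BGR2HSV)
        m=((h[...,0]<=13)&(h[...,1]>120)&(h[...,2]>50)).astype(np.uint8)*255
        base=np.array(s["tool_pos"])+R@np.array([0,0,.107-.045])   # about mid-pot height
        u,v=proj(n,base,s);mask=np.zeros_like(m);cv2.circle(mask,(int(u),int(v)),110 if n=="wrist" else 50,255,-1)
        k,lab,stt,cen=cv2.connectedComponentsWithStats(m&mask)
        if k>1:
            i=1+np.argmax(stt[1:,4]);out[n]=(stt[i].tolist(),cen[i].round(1).tolist())
            p=plane(n,*cen[i],base[2],s);out[n]+=((R.T@(p-s["tool_pos"]))[:2].round(4).tolist(),)
        if save:cv2.imwrite(f"pics/{save}_{n}.png",im)
    return out
if __name__=="__main__":
    s=bot.sense();print(s["time"],s["tool_pos"].round(4),s["tcp_rot"].round(4).tolist(),"F",s["force"].round(1),s["torque"].round(2),s["grip_width"])
    for k,v in pot(s,save=sys.argv[1] if len(sys.argv)>1 else None).items():print(k,v)
E
python3 look.py a1
python3 -c "
import cv2,numpy as np
a=cv2.imread('pics/a1_wrist.png')[60:420,60:520];b=cv2.imread('pics/a1_side.png')[220:420,220:390]
b=cv2.resize(b,(306,360));cv2.imwrite('pics/a1.png',np.hstack([a,b]))"
```

```text
3.95 [ 0.5434 -0.2253  0.1093] [[-0.9791, 0.2032, -0.0], [0.2032, 0.9791, -0.0], [0.0, -0.0, -1.0]] F [ 0.2 -0.7  0.4] [ 0.03 -0.02 -0.02] 0.04287733210374025
side ([312, 297, 8, 13, 70], [316.2, 303.8], [-0.0238, 0.0719])
wrist ([334, 195, 54, 98, 3655], [362.4, 237.0], [-0.0036, 0.0554])
```

View pics/a1.png

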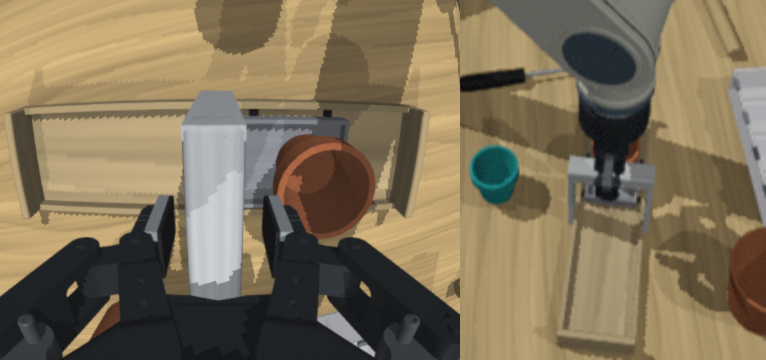

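Wrist view: the half-open jaws flank the bar, which is centred at crop column 214. The pot rim is at crop (328,188) and the trolley's front right corner at (347,120). I close firmly and work out where the trolley is.

{"method": "move_arm", "body": {"rows": [[[0,-0.03,0,0,0,0],[0,-0.03,0,0,0,0],[0,-0.03,0,0,0,0],[0,-0.03,0,0,0,0],[0,-0.03,0,0,0,0],[0,-0.03,0,0,0,0],[0,-0.03,0,0,0,0],[0,-0.03,0,0,0,0]]], "hand": -1, "newtons": 90}}

```text
time: 4.85
tool_pos: [0.5431, -0.227, 0.1096]
tcp_rot: [[-0.979, 0.203, 0.0], [0.203, 0.979, -0.0], [-0.0, -0.0, -1.0]]
force: [-2.3, -1.8, 5.4]
grip_width: 0.0224
```

```bash
python3 look.py a2
python3 - <<'E'
from h import *
s=dict(tool_pos=np.array([.5434,-.2253,.1093]),tcp_rot=np.array([[-.9791,.2032,0],[.2032,.9791,0],[0,0,-1.]]))
for n,u,v,z in(("troll corner",407,180,.025),("wheel1",313,172,.016),("wheel2",388,172,.016),("potrim",388,248,.074),("endL in",87,172,.036),("endR in",460,172,.036)):
    p=plane("wrist",u,v,z,s);print(n,(s["tcp_rot"].T@(p-s["tool_pos"])).round(4))
E
```

```text
4.85 [ 0.5431 -0.227   0.1096] [[-0.9792, 0.2031, 0.0002], [0.2031, 0.9792, -0.0004], [-0.0002, -0.0003, -1.0]] F [-2.3 -1.8  5.4] [-0.24  0.37  0.05] 0.022400686813478073
side ([312, 297, 8, 13, 66], [316.2, 304.0], [-0.0238, 0.073])
wrist ([336, 195, 52, 102, 3959], [362.1, 241.8], [-0.007, 0.0555])
troll corner [0.0304 0.0921 0.0843]
wheel1 [0.0332 0.025  0.0933]
wheel2 [0.0343 0.0802 0.0933]
potrim [-0.0004  0.0641  0.0353]
endL in [ 0.0399 -0.1368  0.0733]
endR in [0.0396 0.1295 0.0733]
```

{"method": "move_arm", "body": {"rows": [[[0,0,-0.03,0,0,0],[0,0,-0.08,0,0,0],[0,0,-0.16,-0.03,0,0],[0,0,-0.26,-0.06,0,0],[0,0,-0.38,-0.08,0,0],[0,0,-0.5,-0.08,0,0],[0,0,-0.6,-0.08,0,0]]]}}

```text
time: 5.65
tool_pos: [0.5433, -0.2269, 0.1401]
tcp_rot: [[-0.979, 0.203, 0.002], [0.203, 0.979, 0.008], [-0.001, 0.008, -1.0]]
force: [-0.6, 0.1, -7.3]
grip_width: 0.0223
```

```bash
cat > look.py <<'E'
from h import *
import sys
s=bot.sense();im=optics.read_camera("wrist")[:,:,::-1].copy();R=s["tcp_rot"]
h=cv2.cvtColor(im,cv2.COLOR_BGR2HSV);m=((h[...,0]<=14)&(h[...,1]>120)&(h[...,2]>50)).astype(np.uint8)
m=cv2.morphologyEx(m,cv2.MORPH_OPEN,np.ones((3,3)))
b=m.copy();b[:170]=0;b[300:]=0;b[:,:150]=0;b[:,460:]=0
k,lab,st,_=cv2.connectedComponentsWithStats(b);b=np.isin(lab,[i for i in range(1,k) if st[i,4]>60]).astype(np.uint8)
cols=np.where(b.sum(0)>0)[0];l,r=cols.min(),cols.max()
def ty(u,dz):
    o,d=ray("wrist",u,245,s);o=R.T@(o-s["tool_pos"]);d=R.T@d;return (o+d*(dz-o[2])/d[2])[1]
print("t",s["time"],"pos",s["tool_pos"].round(4),"tilt+y up mrad",round(1e3*R[2,1],1),"x",round(1e3*R[2,0],1),"yaw",round(np.degrees(np.arctan2(-R[0,1],R[1,1])),2),"F",s["force"].round(1),s["torque"].round(2),"g",round(s["grip_width"],4))
print("pot cols",l,r,"y",round(ty(l,.036),4),round(ty(r,.036),4),"mid",round((ty(l,.036)+ty(r,.036))/2,4))
if len(sys.argv)>1:cv2.imwrite(f"pics/{sys.argv[1]}.png",im)
E
python3 look.py b1
python3 - <<'E'
import sys;sys.path.insert(0,'.')
from h import *
E
```

```text
t 5.65 pos [ 0.5433 -0.2269  0.1401] tilt+y up mrad 8.2 x -0.6 yaw -11.73 F [-0.6  0.1 -7.3] [-0.19 -0.02 -0.02] g 0.0223
pot cols 333 433 y 0.0314 0.094 mid 0.0627
```

View pics/b1.png

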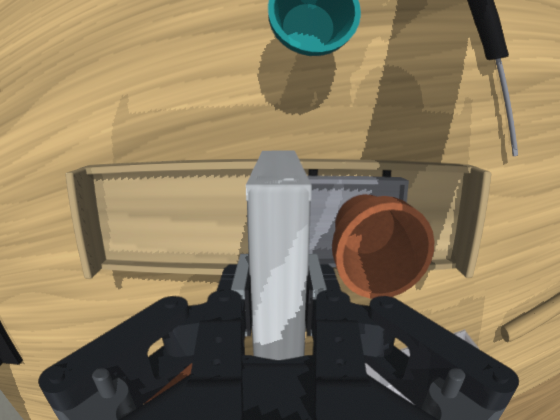

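The pot is tracked cleanly: its rim spans columns 333–433, which is 62.6 mm. The trolley is about 10 mm short of the pot, with its edge at column 408. Now I lift with a gentle tilt.

{"method": "move_arm", "body": {"rows": [[[0,0,-0.11,-0.03,0,0],[0,0,-0.23,-0.07,0,0],[0,0,-0.35,-0.1,0,0],[0,0,-0.47,-0.1,0,0],[0,0,-0.59,-0.1,0,0]]]}}

```text
time: 6.2
tool_pos: [0.543, -0.2271, 0.1694]
tcp_rot: [[-0.979, 0.203, 0.004], [0.203, 0.979, 0.018], [-0.0, 0.019, -1.0]]
force: [0.1, -0.7, -7.1]
grip_width: 0.0225
```

```bash
python3 look.py; python3 look.py
```

```text
t 6.2 pos [ 0.543  -0.2271  0.1694] tilt+y up mrad 18.9 x -0.0 yaw -11.74 F [ 0.1 -0.7 -7.1] [-0.18  0.01 -0.01] g 0.0225
pot cols 310 404 y 0.0183 0.0743 mid 0.0463
t 6.25 pos [ 0.5436 -0.2273  0.1704] tilt+y up mrad 18.5 x -1.5 yaw -11.73 F [ 1.1 -0.6 -6.5] [-0.12 -0.14 -0.01] g 0.0227
pot cols 310 399 y 0.0183 0.0711 mid 0.0447
```

{"method": "move_arm", "body": {"rows": [[[0,0,-0.12,0.1,0,0],[0,0,-0.24,0.2,0,0],[0,0,-0.36,0.28,0,0],[0,0,-0.46,0.28,0,0],[0,0,-0.54,0.28,0,0]]]}}

```text
time: 6.8
tool_pos: [0.5431, -0.2274, 0.1965]
tcp_rot: [[-0.979, 0.203, -0.002], [0.203, 0.979, -0.01], [-0.0, -0.011, -1.0]]
force: [-0.0, -0.6, -7.4]
grip_width: 0.0223
```

```bash
python3 look.py; python3 look.py
```

```text
t 6.8 pos [ 0.5431 -0.2274  0.1965] tilt+y up mrad -10.5 x -0.5 yaw -11.71 F [-0.  -0.6 -7.4] [0.03 0.02 0.01] g 0.0223
pot cols 229 336 y -0.0269 0.0331 mid 0.0031
t 6.85 pos [ 0.5434 -0.2276  0.197 ] tilt+y up mrad -10.7 x -1.3 yaw -11.72 F [ 0.8 -0.1 -6.9] [ 0.03 -0.09 -0.01] g 0.0225
pot cols 226 333 y -0.0286 0.0314 mid 0.0014
```

{"method": "move_arm", "body": {"rows": [[[0,0,-0.06,0,0,0],[0,0,-0.12,0,0,0],[0,0,-0.2,-0.03,0,0],[0,0,-0.28,-0.07,0,0],[0,0,-0.36,-0.1,0,0]]]}}

```text
time: 7.4
tool_pos: [0.543, -0.2274, 0.2142]
tcp_rot: [[-0.979, 0.203, 0.0], [0.203, 0.979, 0.0], [-0.0, 0.0, -1.0]]
force: [0.7, -0.2, -7.5]
grip_width: 0.0223
```

```bash
python3 look.py; python3 look.py b2
```

```text
t 7.4 pos [ 0.543  -0.2274  0.2142] tilt+y up mrad 0.3 x -0.1 yaw -11.73 F [ 0.7 -0.2 -7.5] [ 0.07 -0.03 -0.02] g 0.0223
pot cols 219 326 y -0.0326 0.0274 mid -0.0026
t 7.45 pos [ 0.5433 -0.2276  0.2149] tilt+y up mrad 0.2 x -1.1 yaw -11.74 F [ 1.2  0.5 -7.4] [ 0.04 -0.06  0.02] g 0.0226
pot cols 219 326 y -0.0326 0.0274 mid -0.0026
```

View pics/b2.png

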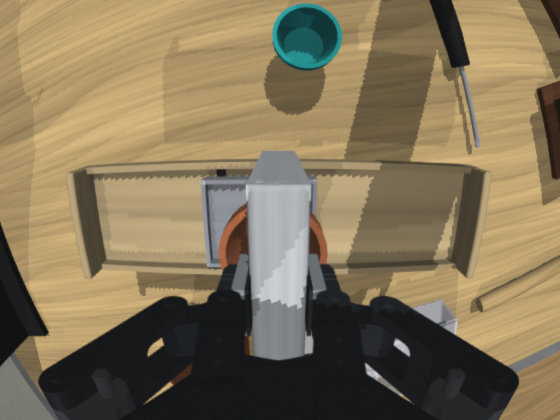

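{"method": "move_arm", "body": {"rows": [[[0,0,-0.1,0,0,0],[0,0,-0.2,0,0,0],[0,0,-0.3,0,0,0],[0,0,-0.4,0,0,0],[0,0,-0.48,0,0,0],[0,0,-0.52,0,0,0],[0,0,-0.53,0,0,0],[0,0,-0.53,0,0,0]]]}}

```text
time: 8.3
tool_pos: [0.5429, -0.2273, 0.2403]
tcp_rot: [[-0.979, 0.203, -0.0], [0.203, 0.979, 0.0], [0.0, 0.0, -1.0]]
force: [-0.4, -0.2, -7.7]
grip_width: 0.0228
```

```bash
python3 look.py
```

```text
t 8.3 pos [ 0.5429 -0.2273  0.2403] tilt+y up mrad 0.0 x 0.2 yaw -11.72 F [-0.4 -0.2 -7.7] [ 0.05 -0.05 -0.01] g 0.0228
pot cols 220 327 y -0.032 0.0279 mid -0.002
```

Wrist view: the trolley spans columns 203–317 and the tray 70–488, so the trolley sits at about −13 mm, at rest and roughly under the handle. I hold there while planning the transport.

{"method": "move_arm", "body": {"rows": [[[0,0,0,0,0,0],[0,0,0,0,0,0],[0,0,0,0,0,0],[0,0,0,0,0,0],[0,0,0,0,0,0],[0,0,0,0,0,0],[0,0,0,0,0,0],[0,0,0,0,0,0]]]}}

```text
time: 9.15
tool_pos: [0.543, -0.2274, 0.2403]
tcp_rot: [[-0.979, 0.203, 0.0], [0.203, 0.979, -0.0], [-0.0, -0.0, -1.0]]
force: [-0.9, 0.5, -7.4]
grip_width: 0.0224
```

{"method": "move_arm", "body": {"rows": [[[0,0,0,0,0,0],[0,0,0,0,0,0],[0,0,0,0,0,0],[0,0,0,0,0,0],[0,0,0,0,0,0],[0,0,0,0,0,0],[0,0,0,0,0,0],[0,0,0,0,0,0]]]}}

```text
time: 9.95
tool_pos: [0.543, -0.2274, 0.2403]
tcp_rot: [[-0.979, 0.203, -0.0], [0.203, 0.979, 0.0], [0.0, 0.0, -1.0]]
force: [0.0, 0.1, -7.5]
grip_width: 0.0223
```

```bash
python3 look.py
cat > plan.py <<'E'
from h import *
from scipy.spatial.transform import Rotation as Ro
p0=np.array([.5429,-.2273,.2403]);p1=np.array([.5225,.2075,.2403]);y0,y1=np.radians([-11.72,10.4]);T=6.4
def pose(t):
    u=t/T;s=10*u**3-15*u**4+6*u**5;a=(60*u-180*u**2+120*u**3)/T**2
    yaw=y0+(y1-y0)*s;yh=np.array([-np.sin(yaw),np.cos(yaw),0])
    R=Ro.from_euler("z",yaw)*Ro.from_matrix(np.diag([-1.,1,-1]))*Ro.from_rotvec([a*(p1-p0)@yh/9.81,0,0])
    return p0+(p1-p0)*s,R
for c in range(8):
    P,R=pose(.8*c);rows=[]
    for k in range(1,9):
        p,r=pose(.8*c+.1*k);rows.append([round(float(v),2)+0 for v in [*(R.inv().apply(p-P)/.05),*np.degrees((R.inv()*r).as_rotvec())/6]])
    print(rows)
E
python3 plan.py
```

```text
t 9.95 pos [ 0.543  -0.2274  0.2403] tilt+y up mrad 0.0 x 0.1 yaw -11.73 F [ 0.   0.1 -7.5] [ 0.06 -0.03  0.02] g 0.0223
pot cols 220 327 y -0.032 0.0279 mid -0.002
[[0.0, 0.0, 0.0, 0.01, 0.0, 0.0], [0.0, 0.0, 0.0, 0.02, 0.0, 0.0], [0.0, 0.01, 0.0, 0.02, 0.0, 0.0], [0.0, 0.02, 0.0, 0.03, 0.0, -0.01], [0.01, 0.04, 0.0, 0.04, 0.0, -0.02], [0.02, 0.06, 0.0, 0.04, 0.0, -0.03], [0.02, 0.09, 0.0, 0.05, 0.0, -0.04], [0.03, 0.14, 0.0, 0.05, 0.0, -0.06]]
[[0.01, 0.05, 0.0, 0.0, 0.0, -0.02], [0.03, 0.12, 0.0, 0.01, 0.0, -0.05], [0.05, 0.19, 0.0, 0.01, 0.0, -0.08], [0.07, 0.28, 0.0, 0.01, 0.0, -0.12], [0.09, 0.37, 0.0, 0.01, 0.0, -0.16], [0.12, 0.48, 0.0, 0.01, 0.0, -0.21], [0.15, 0.61, 0.0, 0.01, 0.0, -0.26], [0.18, 0.74, 0.0, 0.01, 0.0, -0.32]]
[[0.03, 0.15, 0.0, 0.0, 0.0, -0.06], [0.07, 0.3, 0.0, 0.0, 0.0, -0.13], [0.1, 0.47, 0.0, -0.01, 0.0, -0.2], [0.14, 0.65, 0.0, -0.01, 0.0, -0.28], [0.18, 0.84, -0.01, -0.01, 0.0, -0.36], [0.22, 1.04, -0.01, -0.01, 0.0, -0.45], [0.27, 1.25, -0.01, -0.02, 0.0, -0.54], [0.31, 1.46, -0.01, -0.02, 0.0, -0.63]]
[[0.03, 0.23, 0.0, 0.0, 0.0, -0.1], [0.07, 0.46,
[... 767 characters left out ...]
.0, -0.02, 0.0, -0.5], [-0.04, 1.34, 0.01, -0.02, 0.0, -0.57], [-0.04, 1.49, 0.01, -0.02, 0.0, -0.63]]
[[-0.01, 0.14, 0.0, 0.0, 0.0, -0.06], [-0.02, 0.26, 0.0, 0.0, 0.0, -0.11], [-0.04, 0.37, 0.0, 0.0, 0.0, -0.16], [-0.05, 0.47, 0.0, 0.0, 0.0, -0.2], [-0.05, 0.56, 0.0, 0.0, 0.0, -0.24], [-0.06, 0.64, 0.0, 0.0, 0.0, -0.27], [-0.07, 0.7, 0.0, 0.0, 0.0, -0.3], [-0.07, 0.76, 0.0, 0.01, 0.0, -0.32]]
[[-0.01, 0.04, 0.0, 0.0, 0.0, -0.02], [-0.01, 0.08, 0.0, 0.01, 0.0, -0.03], [-0.01, 0.1, 0.0, 0.01, 0.0, -0.04], [-0.02, 0.12, 0.0, 0.02, 0.0, -0.05], [-0.02, 0.13, 0.0, 0.03, 0.0, -0.06], [-0.02, 0.14, 0.0, 0.03, 0.0, -0.06], [-0.02, 0.14, 0.0, 0.04, 0.0, -0.06], [-0.02, 0.14, 0.0, 0.05, 0.0, -0.06]]
```

{"method": "move_arm", "body": {"rows": [[[0,0,0,0.01,0,0],[0,0,0,0.02,0,0],[0,0.01,0,0.02,0,0],[0,0.02,0,0.03,0,-0.01],[0.01,0.04,0,0.04,0,-0.02],[0.02,0.06,0,0.04,0,-0.03],[0.02,0.09,0,0.05,0,-0.04],[0.03,0.14,0,0.05,0,-0.06]]]}}

```text
time: 10.8
tool_pos: [0.543, -0.2201, 0.2403]
tcp_rot: [[-0.98, 0.197, -0.001], [0.197, 0.98, -0.005], [-0.0, -0.005, -1.0]]
force: [-0.4, -0.1, -7.7]
grip_width: 0.0228
```

{"method": "move_arm", "body": {"rows": [[[0.01,0.05,0,0,0,-0.02],[0.03,0.12,0,0.01,0,-0.05],[0.05,0.19,0,0.01,0,-0.08],[0.07,0.28,0,0.01,0,-0.12],[0.09,0.37,0,0.01,0,-0.16],[0.12,0.48,0,0.01,0,-0.21],[0.15,0.61,0,0.01,0,-0.26],[0.18,0.74,0,0.01,0,-0.32]]]}}

```text
time: 11.6
tool_pos: [0.5414, -0.1815, 0.2401]
tcp_rot: [[-0.987, 0.164, -0.001], [0.164, 0.986, -0.006], [0.0, -0.006, -1.0]]
force: [-0.5, -0.0, -8.3]
grip_width: 0.0227
```

```bash
python3 look.py
```

```text
t 11.6 pos [ 0.5414 -0.1815  0.2401] tilt+y up mrad -6.3 x 0.3 yaw -9.42 F [-0.5 -0.  -8.3] [ 0.04  0.07 -0.  ] g 0.0227
pot cols 217 324 y -0.0338 0.0262 mid -0.0038
```

{"method": "move_arm", "body": {"rows": [[[0.03,0.15,0,0,0,-0.06],[0.07,0.3,0,0,0,-0.13],[0.1,0.47,0,-0.01,0,-0.2],[0.14,0.65,0,-0.01,0,-0.28],[0.18,0.84,-0.01,-0.01,0,-0.36],[0.22,1.04,-0.01,-0.01,0,-0.45],[0.27,1.25,-0.01,-0.02,0,-0.54],[0.31,1.46,-0.01,-0.02,0,-0.63]]]}}

```text
time: 12.45
tool_pos: [0.538, -0.1066, 0.2402]
tcp_rot: [[-0.995, 0.098, -0.001], [0.098, 0.995, -0.004], [0.001, -0.004, -1.0]]
force: [0.7, 0.3, -7.6]
grip_width: 0.0227
```

{"method": "move_arm", "body": {"rows": [[[0.03,0.23,0,0,0,-0.1],[0.07,0.46,0,-0.01,0,-0.2],[0.1,0.69,0,-0.01,0,-0.3],[0.14,0.94,0,-0.02,0,-0.4],[0.17,1.18,0,-0.02,0,-0.51],[0.21,1.43,-0.01,-0.03,0,-0.61],[0.25,1.68,-0.01,-0.03,0,-0.72],[0.28,1.94,-0.01,-0.04,0,-0.83]]]}}

```text
time: 13.25
tool_pos: [0.5336, -0.0086, 0.2403]
tcp_rot: [[-1.0, 0.011, -0.001], [0.011, 1.0, 0.0], [0.001, 0.0, -1.0]]
force: [0.2, -0.3, -7.6]
grip_width: 0.0224
```

{"method": "move_arm", "body": {"rows": [[[0.01,0.25,0,0,0,-0.11],[0.03,0.51,0,-0.01,0,-0.22],[0.04,0.76,0,-0.01,0,-0.32],[0.06,1.01,0,-0.02,0,-0.43],[0.07,1.25,0,-0.02,0,-0.53],[0.09,1.49,0,-0.03,0,-0.63],[0.1,1.73,0,-0.03,0,-0.73],[0.11,1.95,0,-0.04,0,-0.83]]]}}

```text
time: 14.05
tool_pos: [0.5294, 0.0889, 0.2403]
tcp_rot: [[-0.997, -0.076, -0.001], [-0.076, 0.997, 0.004], [0.001, 0.004, -1.0]]
force: [0.7, 0.6, -6.4]
grip_width: 0.0224
```

{"method": "move_arm", "body": {"rows": [[[-0.01,0.22,0,0,0,-0.09],[-0.01,0.43,0,-0.01,0,-0.18],[-0.02,0.64,0,-0.01,0,-0.27],[-0.02,0.83,0,-0.01,0,-0.35],[-0.03,1.01,0,-0.02,0,-0.43],[-0.03,1.18,0,-0.02,0,-0.5],[-0.04,1.34,0.01,-0.02,0,-0.57],[-0.04,1.49,0.01,-0.02,0,-0.63]]]}}

```text
time: 14.85
tool_pos: [0.5258, 0.1629, 0.24]
tcp_rot: [[-0.99, -0.141, -0.001], [-0.141, 0.99, 0.006], [0.0, 0.006, -1.0]]
force: [0.4, 0.2, -7.8]
grip_width: 0.0225
```

```bash
python3 look.py
```

```text
t 14.85 pos [0.5258 0.1629 0.24  ] tilt+y up mrad 6.4 x 0.2 yaw 8.1 F [ 0.4  0.2 -7.8] [ 0.02  0.04 -0.02] g 0.0225
pot cols 222 330 y -0.0315 0.0291 mid -0.0012
```

Excellent: the pot hasn't moved on the tray.

{"method": "move_arm", "body": {"rows": [[[-0.01,0.14,0,0,0,-0.06],[-0.02,0.26,0,0,0,-0.11],[-0.04,0.37,0,0,0,-0.16],[-0.05,0.47,0,0,0,-0.2],[-0.05,0.56,0,0,0,-0.24],[-0.06,0.64,0,0,0,-0.27],[-0.07,0.7,0,0,0,-0.3],[-0.07,0.76,0,0.01,0,-0.32]]]}}

```text
time: 15.7
tool_pos: [0.524, 0.2006, 0.2403]
tcp_rot: [[-0.985, -0.174, -0.001], [-0.174, 0.985, 0.005], [-0.0, 0.005, -1.0]]
force: [-0.0, -0.2, -7.0]
grip_width: 0.0228
```

{"method": "move_arm", "body": {"rows": [[[-0.01,0.04,0,0,0,-0.02],[-0.01,0.08,0,0.01,0,-0.03],[-0.01,0.1,0,0.01,0,-0.04],[-0.02,0.12,0,0.02,0,-0.05],[-0.02,0.13,0,0.03,0,-0.06],[-0.02,0.14,0,0.03,0,-0.06],[-0.02,0.14,0,0.04,0,-0.06],[-0.02,0.14,0,0.05,0,-0.06]]]}}

```text
time: 16.5
tool_pos: [0.5237, 0.2075, 0.2404]
tcp_rot: [[-0.984, -0.18, -0.0], [-0.18, 0.984, 0.0], [0.0, 0.0, -1.0]]
force: [0.7, 0.1, -7.4]
grip_width: 0.0228
```

```bash
python3 look.py c1w
python3 - <<'E'
from h import *
cv2.imwrite("pics/c1s.png",optics.read_camera("side")[:,:,::-1])
a=cv2.imread("pics/c1w.png")[:,40:520];b=cv2.resize(cv2.imread("pics/c1s.png")[120:260,200:340],(320,320));c=np.zeros((420,320,3),np.uint8);c[:320]=b
cv2.imwrite("pics/c1v.png",np.hstack([a,c]))
E
```

```text
t 16.5 pos [0.5237 0.2075 0.2404] tilt+y up mrad 0.0 x 0.0 yaw 10.35 F [ 0.7  0.1 -7.4] [-0.01 -0.01 -0.02] g 0.0228
pot cols 227 334 y -0.0287 0.0313 mid 0.0013
```

View pics/c1v.png

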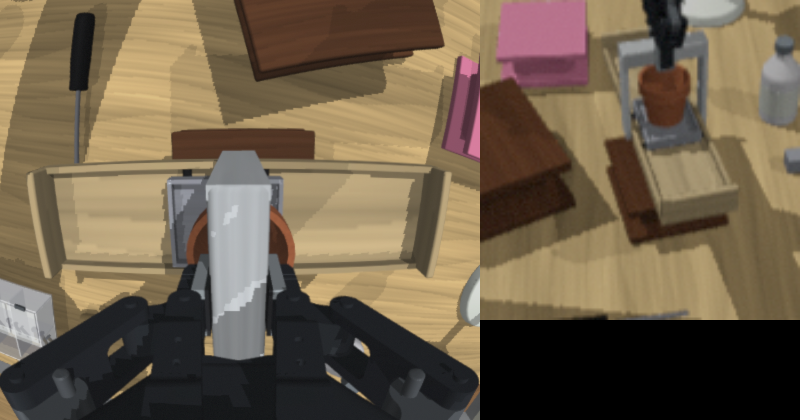

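The wrist view shows the stand edge (crop columns 172–314) parallel to the tray and centred under it, and the side view shows the pot upright. I lower smoothly.

{"method": "move_arm", "body": {"rows": [[[0,0,0.05,0,0,0],[0,0,0.15,0,0,0],[0,0,0.29,0,0,0],[0,0,0.45,0,0,0],[0,0,0.61,0,0,0],[0,0,0.77,0,0,0],[0,0,0.92,0,0,0],[0,0,1.05,0,0,0]]]}}

```text
time: 17.4
tool_pos: [0.5236, 0.2075, 0.187]
tcp_rot: [[-0.984, -0.18, -0.001], [-0.18, 0.984, -0.0], [0.001, 0.0, -1.0]]
force: [0.2, 0.4, -8.4]
grip_width: 0.0228
```

{"method": "move_arm", "body": {"rows": [[[0,0,0.1,0,0,0],[0,0,0.18,0,0,0],[0,0,0.24,0,0,0],[0,0,0.28,0,0,0],[0,0,0.31,0,0,0],[0,0,0.33,0,0,0],[0,0,0.34,0,0,0],[0,0,0.35,0,0,0]]]}}

```text
time: 18.2
tool_pos: [0.5239, 0.2076, 0.1705]
tcp_rot: [[-0.984, -0.18, 0.0], [-0.18, 0.984, 0.0], [-0.0, 0.0, -1.0]]
force: [-0.4, 0.2, -7.4]
grip_width: 0.0226
```

```bash
python3 look.py
```

```text
t 18.2 pos [0.5239 0.2076 0.1705] tilt+y up mrad 0.2 x -0.3 yaw 10.35 F [-0.4  0.2 -7.4] [ 0.03 -0.01 -0.03] g 0.0226
pot cols 205 364 y -0.0414 0.0488 mid 0.0037
```

{"method": "move_arm", "body": {"rows": [[[0,0,0.01,0,0,0],[0,0,0.02,0,0,0],[0,0,0.03,0,0,0],[0,0,0.03,0,0,0]]]}}

```text
time: 18.65
tool_pos: [0.5238, 0.2076, 0.1696]
tcp_rot: [[-0.984, -0.18, 0.0], [-0.18, 0.984, 0.0], [-0.0, 0.0, -1.0]]
force: [-2.6, -0.4, 2.0]
grip_width: 0.0228
```

{"method": "move_arm", "body": {"rows": [[[0,0,0,0,0,0],[0,0,0,0,0,0],[0,0,0,0,0,0],[0,0,0,0,0,0]]], "newtons": 20}}

```text
time: 19.05
tool_pos: [0.5238, 0.2076, 0.1696]
tcp_rot: [[-0.984, -0.18, 0.0], [-0.18, 0.984, 0.0], [-0.0, 0.0, -1.0]]
force: [-4.9, -1.0, 6.9]
grip_width: 0.0228
```

{"method": "move_arm", "body": {"rows": [[[0,0,0,0,0,0],[0,0,0,0,0,0],[0,0,0,0,0,0],[0,0,0,0,0,0],[0,0,0,0,0,0],[0,0,0,0,0,0],[0,0,0,0,0,0],[0,0,0,0,0,0]]], "hand": 0.2}}

```text
time: 19.85
tool_pos: [0.5237, 0.2076, 0.1689]
tcp_rot: [[-0.984, -0.18, 0.0], [-0.18, 0.984, 0.0], [-0.0, 0.0, -1.0]]
force: [-0.2, 0.4, 0.4]
grip_width: 0.0514
```

```bash
python3 look.py d1
python3 - <<'E'
from h import *
cv2.imwrite("pics/d1s.png",optics.read_camera("side")[:,:,::-1])
a=cv2.imread("pics/d1.png")[:,40:520];b=cv2.resize(cv2.imread("pics/d1s.png")[120:260,200:340],(320,320));c=np.zeros((420,320,3),np.uint8);c[:320]=b
cv2.imwrite("pics/d1v.png",np.hstack([a,c]))
E
```

```text
t 19.85 pos [0.5237 0.2076 0.1689] tilt+y up mrad 0.2 x -0.1 yaw 10.36 F [-0.2  0.4  0.4] [-0.05  0.05  0.04] g 0.0514
pot cols 227 334 y -0.0287 0.0313 mid 0.0013
```

View pics/d1v.png

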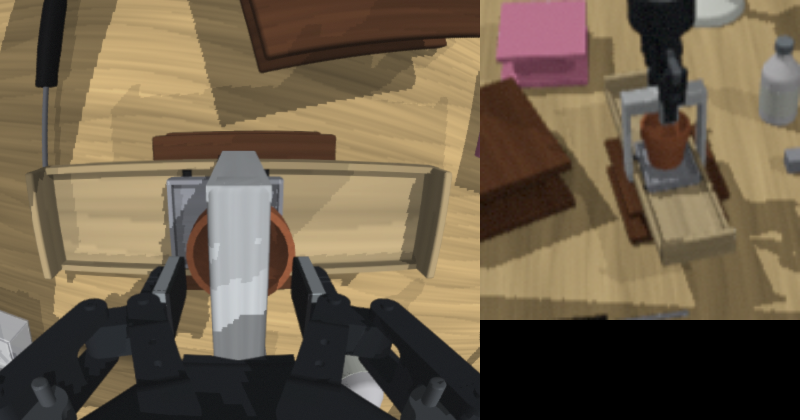

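The tray is standing on the stand (stand at crop columns 153–335, tray 30–448, centred to within about 4 px), and the jaws are clear. I retreat upward.

{"method": "move_arm", "body": {"rows": [[[0,0,-0.1,0,0,0],[0,0,-0.3,0,0,0],[0,0,-0.6,0,0,0],[0,0,-1.0,0,0,0],[0,0,-1.5,0,0,0],[0,0,-2.0,0,0,0],[0,0,-2.3,0,0,0],[0,0,-2.4,0,0,0]]]}}

```text
time: 20.75
tool_pos: [0.5247, 0.2079, 0.2918]
tcp_rot: [[-0.984, -0.18, 0.004], [-0.18, 0.984, 0.002], [-0.004, 0.001, -1.0]]
force: [0.2, -0.2, -0.3]
grip_width: 0.0509
```

{"method": "move_arm", "body": {"rows": [[[0,0,0,0,0,0],[0,0,0,0,0,0],[0,0,0,0,0,0],[0,0,0,0,0,0],[0,0,0,0,0,0]]]}}

```text
time: 21.25
tool_pos: [0.5235, 0.2074, 0.2882]
tcp_rot: [[-0.984, -0.18, -0.001], [-0.18, 0.984, -0.0], [0.001, -0.0, -1.0]]
force: [-0.0, 1.2, 0.0]
grip_width: 0.0516
```

Run:
```python
from h import *
s=bot.sense();print(s["time"],s["tool_pos"],s["force"])
a=optics.read_camera("wrist")[:,40:520,::-1];b=optics.read_camera("side")[120:260,200:340,::-1];c=np.zeros((420,320,3),np.uint8);c[:320]=cv2.resize(b,(320,320))
cv2.imwrite("pics/e1.png",np.hstack([a,c]))
print([np.round(np.array(proj("wrist",[.5225,.2075,z],s))-[40,0],1) for z in (.06,.126)])
```

```text
21.25 [0.52352933 0.20743437 0.28824935] [-0.00287583  1.17034726  0.04400762]
[array([238.5, 180.3]), array([238.6, 193.8])]
```

View pics/e1.png

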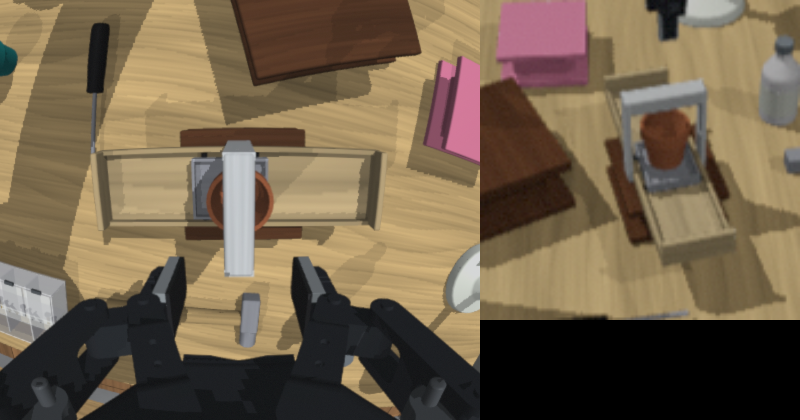

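The tray sits level and centred: the stand spans crop columns 180–305 (middle 243) and the tray 95–382 (middle 239). The trolley spans 192–268, about 9 mm off the middle. The pot is upright and the arm is clear.

```bash
python3 -c "
from bench import bot
print(bot.close_job())"
```

```text
the job is handed in; nothing more can be done
None
```

I handed the job in at about 21 s of the 67 s allowed. I gripped the tray by its handle, lifted it and tilted it by up to 19 mrad. The trolley rolled to within about 13 mm of the middle.

- **Hold in the air:** the trolley stayed near the middle for more than 3 s, with the tray's underside at about 0.09–0.13 m. It also stayed there through the tilt-compensated carry.
- **Final position:** the last pictures show the tray resting level on the smaller dark stand. It is centred to within roughly 3 mm along its length, with its yaw matched to about 1°.
- **Trolley and pot:** the trolley is about 9–10 mm off the middle, and the pot's position was unchanged before and after release. The pot is upright.
- **Arm and bystanders:** the gripper is 0.12 m up and clear of everything, and the tool force is near zero. I commanded no contact with the bystanders and they look untouched, but I did not measure their positions again.

One check disagreed. During the lowering, the pot's measured edge columns were too wide (205–364), most likely because the stand's similar colour got into the mask. The next reading, after release, was normal again. No other check failed.

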